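# Run a batch of macropads through the programming jig

### The job

Run the macropads lying on the grey mat through the jig: with the sled at its middle station and the clamp open, lay each pad in a nest, keys up and port end towards the clamp, evenly about the centre so that the bar bears level (one pad in the middle nest, two in the outer nests, three in all), and swing the clamp right shut on them. Push the clamped sled home at the blue programming dock and leave it there two seconds, then home at the orange test dock for two seconds, then bring it back to the middle station, still clamped. Then open the clamp fully and set every pad flat, keys up, in the white tray, leaving the sled in the middle and the clamp open; do not disturb the mouse or the drinks can.

Things in the scene. Friction and masses are not known exactly. Their poses are not given: they have to be found in the camera images.
- pad_red: macropad, loose: white case 84 x 32 x 14 mm with a row of three red keycaps (17.5 mm square, tops 27 mm above the underside) and a bare flat band 24 mm long at the port end. About 110 g. Origin: centre of its underside; x runs along its length towards the port end (bare band), z up through the keys. Absent (None) in some starts.
- pad_green: macropad, loose: white case 84 x 32 x 14 mm with a row of three green keycaps (17.5 mm square, tops 27 mm above the underside) and a bare flat band 24 mm long at the port end. About 110 g. Origin: centre of its underside; x runs along its length towards the port end (bare band), z up through the keys. Absent (None) in some starts.
- pad_yellow: macropad, loose: white case 84 x 32 x 14 mm with a row of three yellow keycaps (17.5 mm square, tops 27 mm above the underside) and a bare flat band 24 mm long at the port end. About 110 g. Origin: centre of its underside; x runs along its length towards the port end (bare band), z up through the keys. Absent (None) in some starts.
- mat: thin grey stock mat, fixed, 270 (x) x 130 (y) x 3 mm, on which the pads lie at the start, left or right of the jig. Origin: centre of its underside.
- tray: white finished tray, fixed, open top, outside 250 (x) x 130 (y) x 24 mm, walls and floor 4 mm, on the other side of the jig from the mat. Origin: centre of its underside. Holds three pads side by side, long sides across the tray.
- rig: jig base, fixed, 200 x 330 mm steel plate with two rails along its y. Origin: on the work surface below the middle (loading) station; x points away from the robot, y along the rails; it may stand turned by a few degrees.
- sled (a joint): position of the aluminium sled along the rails, m, + towards the rig's +y. Magnets draw it into three stations: -0.08, 0 (middle, loading) and +0.08 (stops at +-0.082). About 10 N carries it from one to the next; past half way it runs on by itself; it settles within 3 mm of a station.
- sled_knob (a point): middle of the black push knob (22 mm diameter, 24 mm high, on a thin stem) at the sled's edge nearest the robot, 67 mm from the middle nest's centre; its top is 12 mm above this point, the sled plate 32 mm below. Grip it from above or push it along the rails.
- nest_left (a point): centre of the floor of the nest on the sled's +y side, 36 mm above the work surface. Each nest holds one pad lengthways along the rig's x with 3 mm play each way between black fences 8 mm high: across both ends, and short guides beside the pad near its ends; the middle 55 mm of its sides is free for fingers. Nests are 62 mm apart; floor and plate are one level.
- nest_mid (a point): the same for the middle nest; it moves with the sled (centre of the sled)
- nest_right (a point): the same for the nest on the sled's -y side
- nest_left_port (a point): where the port-end edge of a pad lies in the left nest: 42 mm from the nest's centre towards the clamp, on the floor
- nest_mid_port (a point): where the port-end edge of a pad lies in the mid nest: 42 mm from the nest's centre towards the clamp, on the floor
- nest_right_port (a point): where the port-end edge of a pad lies in the right nest: 42 mm from the nest's centre towards the clamp, on the floor
- handle (a joint): angle of the toggle clamp's red handle on the sled, rad: 0 = shut (leaning 0.2 rad towards the robot from upright; dead centre 0.08), 1.5 = fully open (swung back away from the robot, nearly level). It stays where left; about 5 N at the grip moves it. It raises a blue 156 mm bar with 3 rubber feet that press on the pads' bare bands when shut; below about 1.2 the bar is in the way of the nests.
- handle_grip (a point): middle of the red handle's grip (18 mm thick round bar, 46 + 18 mm long with its round ends), 80 mm from the handle pivot. Can be pinched from above across the rig's y and led along its arc.
- handle_pivot (a point): the handle's hinge, axis along the rig's y; on the sled 90 mm behind (away from the robot) the middle nest's centre and 55 mm above its floor. Grip = pivot + 80 mm x (sin(q - 0.2) along the rig's x, cos(q - 0.2) up), q the joint value.
- dock_program: blue programming dock, fixed block 110 x 46 x 40 mm with a black lid at one end of the rails (which end varies). Origin: centre of its underside. With the sled in the station beside it the middle of the sled is 115 mm from it.
- dock_test: orange test dock, fixed, same shape, at the other end of the rails
- mouse: bystander: black and red computer mouse, 110 x 58 x 32 mm, loose; origin underside
- can: bystander: green drinks can, 56 mm diameter, 115 mm high, loose; origin underside
Not all that is in view belongs to the job. Leave any pink or purple look-alike of the pad_red alone.

How it is judged:
By the outcome, as a careful person would: the job done as asked, in the order asked, and still so for the second after the job is handed in, with the robot touching nothing.
Of pad_red, pad_green, pad_yellow only 1 to 3 are there at a start; the rules pass over those that are not, and their reading is None.
At some moment in a run one of pad_red, pad_green, pad_yellow may be knocked a few centimetres aside while the robot is not near it.
Once in a run the grip may slacken for a moment while it holds something.
It also fails if it takes over 210 s, if anything falls off the work surface, if the arm or the gripper's body presses on something with over 40 N, if the wrist force passes 120 N, or if a joint passes its speed limit or range.

### The arm

A 6-joint arm with a two-finger parallel gripper is mounted at the origin on the work surface. World frame = base frame: x ahead of the robot, y to its left, z up, the work surface at z = 0. Lengths are in m, angles in rad, forces in N, time in s.
With the tool pointing down it reaches from about 0.35 to 0.975 m from the base axis. Payload 7.1 kg.
Tool frame: the origin (TCP) lies midway between the tips of the shut fingers; the grasp point (between the pads) lies 19 mm behind it; z points along the fingers, y is the line along which they close (so a half turn about z gives the same grasp; the last joint's range is limited). The gripper opens to 88 mm and grips with 3 to 60 N. Pads are 20 mm wide; open, the fingers measure 115 mm over their backs; the gripper's body (75 mm by 178 mm) begins 61 mm behind the grasp point.
Start: joints at [-0.019, 0.423, 1.63, -0, 1.089, -0.019], TCP at [0.625, 0, 0.223] pointing down, gripper open.
Joint ranges: [-3, 3], [-0.9, 2.11], [0.09, 2.58], [-1.31, 4.45], [0.11, 2.69], [-2.54, 2.54]. Speed limits (rad/s): [2.39, 2.39, 3.01, 3.14, 3.14, 3.14].

### API

Orientations are given as a unit quaternion [w, x, y, z].
In Python, from station import move_pose, movel, movej, command_gripper, wait, inverse_kinematics, read_camera, camera_info, MotionError, job_done, get_time, get_joint_pos, get_qvel, get_effort, get_tcp_pos, get_ee_rot, get_ft_force, get_ft_torque, get_grip_width, get_finger_force gives the robot as it stands. Calls block until the motion is done:
- move_pose(position, orientation): joint-space move of the TCP to a pose.
- movel(position, frame=None, v=0.15, until_force=None): straight line of the TCP; frame=None keeps the orientation; v is the mean speed in m/s. With until_force (N) it stops when the force on the tool has changed by that much, and returns True; else False.
- movej(angles): joint-space move.
- command_gripper(opening): opening from 0.0 (shut) to 1.0 (fully open); the grip force is fixed at half the most; returns when the fingers have stopped.
- wait(seconds).
- inverse_kinematics(position, orientation): joint angles nearest the present ones, or None.
- read_camera(name): name is "scene" or "side" or "wrist"; returns the picture (480x640x3 uint8, red, green, blue); there is no depth.
- camera_info(name): a dict with "intrinsics" (3x3 intrinsics, pixels), "dist" ([k1, k2, p1, p2, k3] as OpenCV has them; the pictures are not rectified), "T" (4x4, takes a point from camera to world coordinates); the wrist camera has in their place "tool_from_camera" (4x4, takes a point from camera to tool coordinates, whose origin is the TCP and whose axes are the flange's). Camera axes: x right, y up, looking along -z (the intrinsics and any distortion apply to the point x, -y, -z); pixel columns grow to the right and rows downward; lengths in m; the calibration is good to about 2 mm. A picture is of the moment at which its call begins: read the wrist's pose just before it. camera_info takes no time and is no camera call.
A pose or a line that the arm cannot do raises MotionError and nothing moves.
- job_done(): hands the job in; it is judged then, once.
Readings, each from a call of its own:
- get_time(): time.
- get_joint_pos(): joint angles.
- get_qvel(): joint speeds.
- get_effort(): joint torques, N m.
- get_tcp_pos(): TCP position.
- get_ee_rot(): TCP orientation.
- get_ft_force(): force on the tool from outside, world axes, zero at the start.
- get_ft_torque(): the same for the moment, N m.
- get_grip_width(): opening from 0.0 (shut) to 1.0 (fully open).
- get_finger_force(): force on a finger pad.
Only numpy, scipy, OpenCV 4.12 (cv2) and the standard library are available. Lean on these libraries where they do the work, as an engineer would, in place of code of your own. Each camera call takes 0.05 s, during which the arm holds its last target. There are 200 camera calls.

## Working session

There is one attempt and no reset: what is moved stays moved. The work goes in short steps, each a Python script; the robot and the scene stay as the last script left them, time stands still between calls to the robot, and variables do not carry over. Pictures are saved under pics/ and viewed, at most 14 in all, crops included, and the job is handed in when it is done.

```bash
ls; mkdir -p pics; python3 - <<'E'
from station import *
import cv2
for n in("scene","side","wrist"):
    im=read_camera(n); cv2.imwrite(f"pics/{n}0.png",im[:,:,::-1])
    i=camera_info(n); print(n,i)
print(get_time(),get_ee_rot())
E
```

```text
pics
scene {'intrinsics': array([[467.16856241,   0.        , 316.06347512],
       [  0.        , 467.16856241, 239.16111311],
       [  0.        ,   0.        ,   1.        ]]), 'dist': array([-0.07803668,  0.        ,  0.        ,  0.        ,  0.        ]), 'T': array([[-0.37763823, -0.50319419,  0.77729336,  1.28428067],
       [ 0.92586291, -0.19347703,  0.32456821,  0.42301249],
       [-0.01293243,  0.84223645,  0.53895316,  0.66211087],
       [ 0.        ,  0.        ,  0.        ,  1.        ]])}
side {'intrinsics': array([[478.12275728,   0.        , 318.67919266],
       [  0.        , 478.12275728, 236.91236595],
       [  0.        ,   0.        ,   1.        ]]), 'dist': array([-0.11580639,  0.        ,  0.        ,  0.        ,  0.        ]), 'T': array([[-0.86887917,  0.27602897, -0.41092214,  0.06294912],
       [-0.49498911, -0.47456975,  0.72785255,  0.87508766],
       [ 0.00589717,  0.8358179 ,  0.5489751 ,  0.71338056],
       [ 0.        ,  0.        ,  0.        ,  1.        ]])}
wrist {'intrinsics': array([[343.28679204,   0.        , 315.56189758],
       [  0.        , 343.28679204, 243.13268803],
       [  0.        ,   0.        ,   1.        ]]), 'dist': array([0.01381149, 0.        , 0.        , 0.        , 0.        ]), 'tool_from_camera': array([[-1.34980426e-04,  9.52976555e-01,  3.03044002e-01,
         8.45851447e-02],
       [ 9.99999966e-01,  6.13217978e-05,  2.52577794e-04,
        -5.33657369e-04],
       [ 2.22117513e-04,  3.03044026e-01, -9.52976531e-01,
        -1.62614503e-01],
       [ 0.00000000e+00,  0.00000000e+00,  0.00000000e+00,
         1.00000000e+00]])}
0.15 [-4.32244764e-04  7.07109386e-01  7.07103923e-01 -4.14904833e-04]
```

View pics/scene0.png

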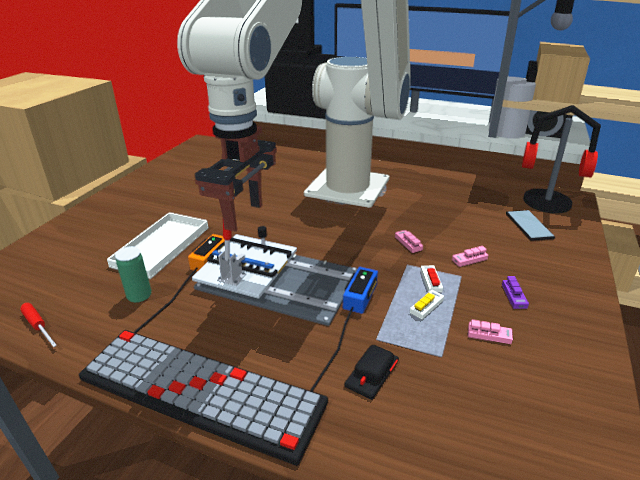

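View pics/side0.png

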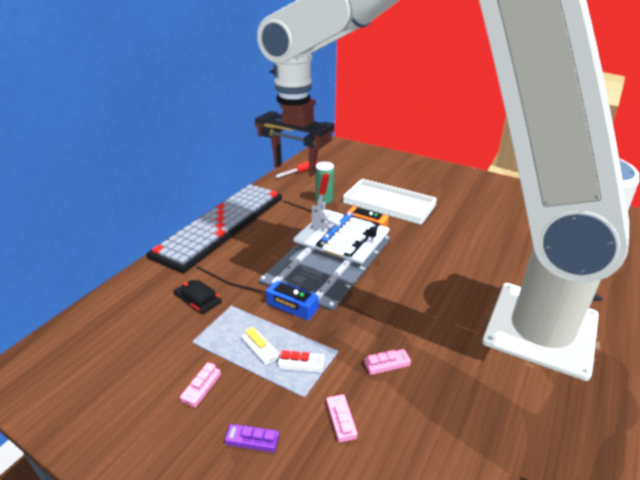

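The scene holds a red and a yellow pad on the mat on the +y side, near the blue dock. The sled stands beside the orange dock (-y), the tray is beyond it, and the pink and purple pads are decoys. Next come helpers and closer looks.

```bash
cat > h.py <<'E'
from station import *
import numpy as np, cv2
from scipy.spatial.transform import Rotation as R
def rot(q): return R.from_quat([q[1],q[2],q[3],q[0]]).as_matrix()
def camT(n, pose=None):
    i=camera_info(n)
    if n!="wrist": return i,i["T"]
    T=np.eye(4);T[:3,:3]=rot(pose[1]);T[:3,3]=pose[0]
    return i,T@i["tool_from_camera"]
def snap(n,name=None):
    pose=(np.array(get_tcp_pos()),np.array(get_ee_rot()))
    im=read_camera(n); c=camT(n,pose)
    if name: cv2.imwrite(f"pics/{name}.png",im[:,:,::-1])
    return im,c
def ray(c,uv):
    i,T=c
    p=cv2.undistortPoints(np.array(uv,float).reshape(-1,1,2),i["intrinsics"],i["dist"])[:,0]
    d=np.c_[p[:,0],-p[:,1],-np.ones(len(p))]@T[:3,:3].T
    return T[:3,3],d
def onz(c,uv,z):
    o,d=ray(c,uv); return o+d*((z-o[2])/d[:,2])[:,None]
def proj(c,P):
    i,T=c; q=(np.atleast_2d(P)-T[:3,3])@T[:3,:3]
    return cv2.projectPoints(q*[1,-1,-1],np.zeros(3),np.zeros(3),i["intrinsics"],i["dist"])[0][:,0]
def down(yaw):  # tool pointing down, tool x at world angle yaw; fingers close across that
    q=(R.from_euler('z',yaw)*R.from_euler('x',np.pi)).as_quat(); return [q[3],q[0],q[1],q[2]]
def mask(im,lo,hi,hi2=None):
    return cv2.inRange(cv2.cvtColor(im,cv2.COLOR_RGB2HSV),np.array(lo),np.array(hi))
def blobs(m,amin=30):
    n,l,s,c=cv2.connectedComponentsWithStats(m)
    return [(c[k],s[k,4],l==k) for k in range(1,n) if s[k,4]>=amin]
E
python3 - <<'E'
from h import *
i=camera_info("scene");c=(i,i["T"])
print("mat",onz(c,[(408,263),(461,272),(443,353),(378,339)],.003).round(3))
print("pads",onz(c,[(430,278),(427,304)],.02).round(3))
print("tray",onz(c,[(109,247),(166,213),(208,217),(152,270)],.024).round(3))
print("blue,knob,sled",onz(c,[(361,290),(262,231),(245,270)],.05).round(3))
print("mouse,can",onz(c,[(372,375),(137,290)],.0).round(3))
print("rig corners",onz(c,[(330,320),(355,268),(200,290)],.0).round(3))
i=camera_info("side");c=(i,i["T"])
print("side mat",onz(c,[(230,308),(337,352),(306,389),(194,343)],.003).round(3),onz(c,[(300,360),(258,345)],.02).round(3))
print(onz(c,[(290,300),(370,235)],.05).round(3))
E
```

```text
mat [[0.353 0.274 0.003]
 [0.344 0.4   0.003]
 [0.619 0.403 0.003]
 [0.627 0.277 0.003]]
pads [[0.416 0.338 0.02 ]
 [0.508 0.349 0.02 ]]
tray [[ 0.587 -0.437  0.024]
 [ 0.389 -0.409  0.024]
 [ 0.366 -0.283  0.024]
 [ 0.625 -0.269  0.024]]
blue,knob,sled [[ 0.549  0.215  0.05 ]
 [ 0.415 -0.087  0.05 ]
 [ 0.575 -0.045  0.05 ]]
mouse,can [[ 0.716  0.292  0.   ]
 [ 0.677 -0.277  0.   ]]
rig corners [[ 0.607  0.169  0.   ]
 [ 0.415  0.16   0.   ]
 [ 0.622 -0.141  0.   ]]
side mat [[0.623 0.281 0.003]
 [0.357 0.278 0.003]
 [0.363 0.387 0.003]
 [0.619 0.404 0.003]] [[0.401 0.345 0.02 ]
 [0.493 0.354 0.02 ]]
[[ 0.492  0.236  0.05 ]
 [ 0.451 -0.078  0.05 ]]
```

```bash
python3 - <<'E'
from h import *
move_pose([0.50,0.02,0.32],down(np.pi/2)); snap("wrist","w_rig")
move_pose([0.48,0.36,0.22],down(np.pi/2)); snap("wrist","w_mat")
print(get_time(),get_joint_pos())
E
```

```text
2.2667 [ 6.21783571e-01  3.89104559e-01  1.68912332e+00 -2.96423519e-04
  1.06281118e+00  6.23264233e-01]
```

View pics/w_rig.png

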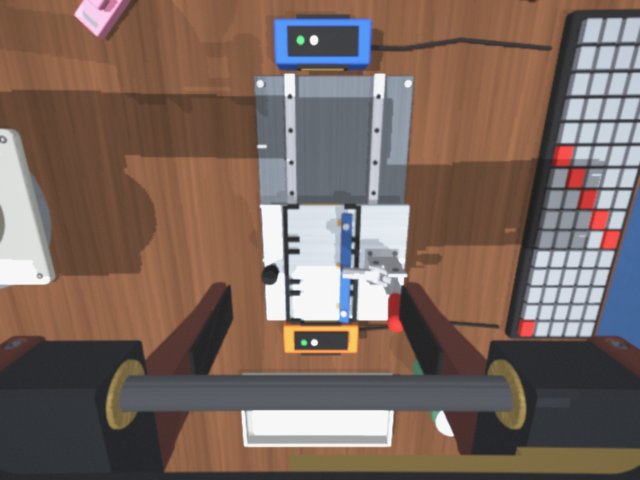

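View pics/w_mat.png

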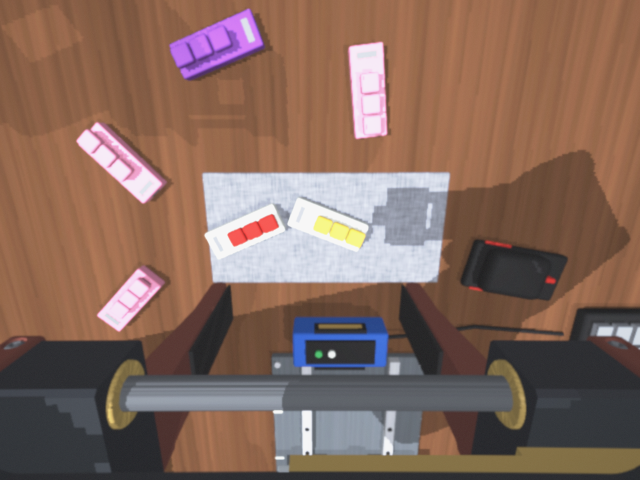

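The rig view shows the sled by the orange dock, the knob at about (270,273), the blue bar at x≈346 and the red handle grip at about (397,313). In the mat view both pads lie keys up with their port ends towards the robot: red at (245,232), yellow at (328,223). Now the rig's pose, the handle angle and the knob.

```bash
cat >> h.py <<'E'
def tri(obs): # obs: list of (c,uv) -> point, residual
    A=np.zeros((3,3));b=np.zeros(3);L=[]
    for c,uv in obs:
        o,d=ray(c,[uv]);d=d[0]/np.linalg.norm(d[0]);M=np.eye(3)-np.outer(d,d);A+=M;b+=M@o;L.append((M,o))
    p=np.linalg.solve(A,b);return p,[np.linalg.norm(M@(p-o)) for M,o in L]
E
python3 - <<'E'
from h import *
move_pose([0.50,0.02,0.32],down(np.pi/2)); w,cw=snap("wrist")
move_pose([0.40,0.35,0.32],down(np.pi/2)); 
s,cs=snap("scene","scene1"); d,cd=snap("side","side1")
def red(im,box):
    x0,y0,x1,y1=box; m=mask(im,(0,150,90),(6,255,255))|mask(im,(174,150,90),(180,255,255))
    z=np.zeros_like(m);z[y0:y1,x0:x1]=m[y0:y1,x0:x1];return [(b[0].round(1),b[1]) for b in blobs(z,15)]
print(red(s,(190,210,270,290)),red(d,(300,160,345,230)),red(w,(385,285,410,345)))
# blue bar, knob
for n,im,c,box in(("s",s,cs,(190,220,300,300)),("d",d,cd,(300,190,400,270)),("w",w,cw,(330,190,360,330))):
    x0,y0,x1,y1=box; m=mask(im,(100,140,60),(125,255,255)); z=np.zeros_like(m);z[y0:y1,x0:x1]=m[y0:y1,x0:x1]
    print(n,"bar",[(b[0].round(1),b[1]) for b in blobs(z,15)])
    cv2.imwrite(f"pics/z_{n}.png",0*z)
m=mask(w,(100,140,60),(125,255,255));m[100:]=0
c=max(blobs(m),key=lambda b:b[1]);print("blue dock rect px",cv2.minAreaRect(np.argwhere(c[2])[:,::-1].astype(np.float32)))
k=mask(w,(0,0,0),(180,255,45));k2=k.copy();k2[:15]=0;k2[65:]=0;print("lid",[(b[0].round(1),b[1],onz(cw,[b[0]],.042).round(4)) for b in blobs(k2,300)])
for z in(.0,.006): print("plate",onz(cw,[(255,76.5),(413,76)],z).round(4))
print("rails",onz(cw,[(290.5,75),(291,200),(378.5,75),(376.5,200)],.02).round(4))
print("olid",onz(cw,[(293,331),(349,331),(321,340)],.042).round(4))
print("knob",onz(cw,[(270,273)],.07).round(4), "scene/side knob tri later")
a=np.hstack([cv2.resize(s[200:330,170:390],(440,260)),]);b=cv2.resize(d[140:310,250:400],(300,340))
cv=np.zeros((340,740,3),np.uint8);cv[:260,:440]=a;cv[:,440:]=b;cv2.imwrite("pics/crop1.png",cv[:,:,::-1])
E
```

```text
[(array([226.9, 225.1]), np.int32(242))] [] [(array([394.9, 315. ]), np.int32(408))]
s bar [(array([215.4, 252.8]), np.int32(28)), (array([257.2, 262.8]), np.int32(138))]
d bar [(array([344.5, 219.3]), np.int32(48)), (array([332.9, 230.6]), np.int32(54))]
w bar [(array([347.3, 219.1]), np.int32(81)), (array([346.4, 248.6]), np.int32(315)), (array([345.2, 294.6]), np.int32(268)), (array([344.7, 319.7]), np.int32(50))]
blue dock rect px ((322.9999694824219, 43.99999237060547), (95.99998474121094, 49.99999237060547), -0.0)
lid []
plate [[0.4222 0.1744 0.    ]
 [0.6232 0.1749 0.    ]]
plate [[0.4231 0.1736 0.006 ]
 [0.6217 0.174  0.006 ]]
rails [[0.4687 0.1733 0.02  ]
 [0.466  0.0196 0.02  ]
 [0.576  0.1732 0.02  ]
 [0.5821 0.0197 0.02  ]]
olid [[ 0.4664 -0.1698  0.042 ]
 [ 0.5483 -0.1698  0.042 ]
 [ 0.5074 -0.185   0.042 ]]
knob [[ 0.4403 -0.0666  0.07  ]] scene/side knob tri later
```

View pics/crop1.png

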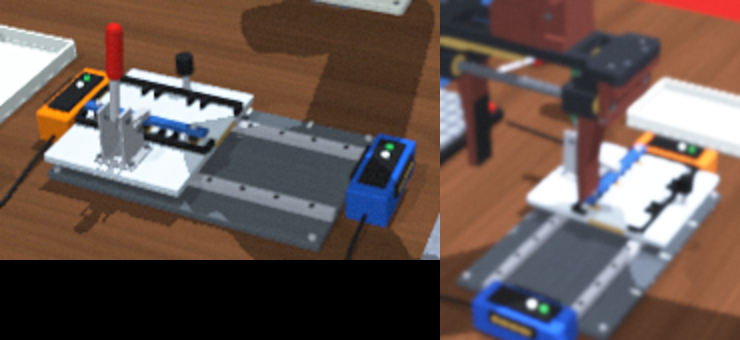

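Crop 1: in the scene view the red handle stands nearly upright, with the bar low over the nests, so the handle angle is small. I'll triangulate it from the first pictures and fix the rig's yaw.

```bash
python3 - <<'E'
from h import *
i=camera_info("scene");cs=(i,i["T"]);i=camera_info("side");cd=(i,i["T"])
move_pose([0.50,0.02,0.32],down(np.pi/2)); w,cw=snap("wrist")
d=cv2.imread("pics/side0.png")[:,:,::-1].copy()
m=mask(d,(0,150,90),(6,255,255))|mask(d,(174,150,90),(180,255,255));m[:165]=0;m[205:]=0;m[:,:316]=0;m[:,:]*=1;m[:,335:]=0
rb=[(b[0].round(1),b[1]) for b in blobs(m,8)];print(rb)
p=max(rb,key=lambda b:b[1])[0]
s=(226.9,225.1)
for o in([(cs,s),(cd,p)],[(cs,s),(cw,(394.9,315))]): print(tri(o))
print("knob",tri([(cs,(262,228)),(cw,(270,273))]))
print("lids",onz(cw,[(288,26),(358,26),(357,56),(288,57)],.041).round(4).tolist())
g=cv2.cvtColor(w,cv2.COLOR_RGB2GRAY).astype(int)
# plate edges per row
for v in(90,110,130,150,170,185):
    r=g[v]; print(v,"L",240+np.argsort(-np.abs(np.diff(r[240:275])))[:2],"R",395+np.argsort(-np.abs(np.diff(r[395:430])))[:2])
cv2.imwrite("pics/wrig2.png",cv2.resize(w[10:350,230:440],None,fx=1.7,fy=1.7)[:,:,::-1])
E
```

```text
[(array([323.5, 183.6]), np.int32(115))]
(array([ 0.58397692, -0.07059548,  0.16515502]), [np.float64(1.9574857035160358e-05), np.float64(1.957485703514884e-05)])
(array([ 0.58168097, -0.07337654,  0.16398204]), [np.float64(0.00118215616478638), np.float64(0.0011821561647863915)])
knob (array([ 0.44215155, -0.06671095,  0.07742554]), [np.float64(0.0030455597712126686), np.float64(0.0030455597712126786)])
lids [[0.4685, 0.2197, 0.041], [0.5468, 0.2197, 0.041], [0.5469, 0.1899, 0.041], [0.4677, 0.1889, 0.041]]
90 L [255 254] R [412 411]
110 L [256 267] R [410 411]
130 L [257 258] R [409 408]
150 L [258 259] R [407 408]
170 L [259 258] R [406 407]
185 L [260 259] R [405 404]
```

View pics/wrig2.png

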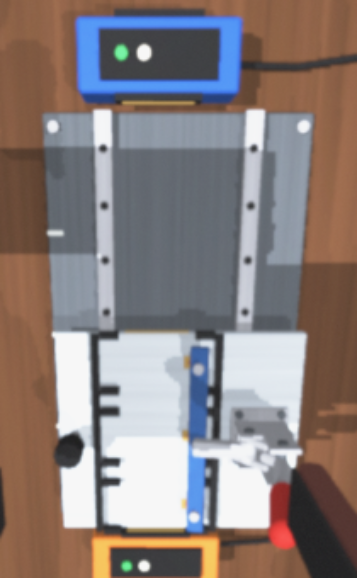

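Results so far:

| Item | Measured | Check |
|---|---|---|
| Rig origin | ≈ (0.508, 0.009), yaw ≈ 0 | |
| Knob x | 0.442 | 67 mm from the middle nest's centre, as it should be |
| Handle grip | (0.583, -0.072, 0.165) | gives q ≈ 0, so the clamp is shut |

First I'll bring the sled to the middle by the knob, then open the clamp.

```bash
cat >> h.py <<'E'
RIG=np.array([.508,.009]); PI=np.pi
def sled_to(y0,y1,x=RIG[0]-.067):
    move_pose([x,y0,.16],down(PI)); command_gripper(.8)
    movel([x,y0,.052]); command_gripper(0.0)
    print("knob grip width mm",get_grip_width()*88)
    movel([x,y1,.052],v=.06)
E
python3 - <<'E'
from h import *
sled_to(-.069,.009); wait(.3); print(get_ft_force(),get_tcp_pos())
command_gripper(.8); movel([.441,.009,.16])
move_pose([0.43,0.01,0.27],down(PI)); w,c=snap("wrist","w_nest")
print(get_time())
E
```

```text
knob grip width mm 21.287518584004612
[-0.82865443 -1.11492857  3.66189733] [0.44104337 0.0087554  0.05202315]
14.2167
```

View pics/w_nest.png

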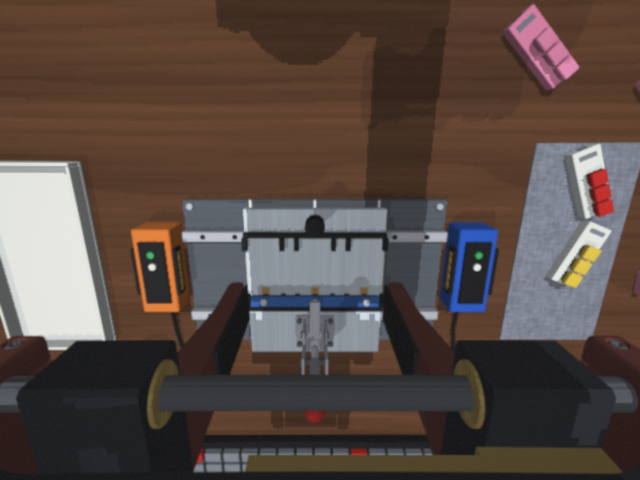

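The sled is now in the middle, symmetric about column 315 between the docks, with the knob at (315,226) and the handle's red end at (315,417). Now I'll open the clamp.

```bash
cat >> h.py <<'E'
def grip_pt(q,y=RIG[1]):
    a=q-.2; return np.array([RIG[0]+.09+.08*np.sin(a),y,.091+.08*np.cos(a)-.019])
def handle(q0,q1,y=RIG[1],yaw=PI):
    p=grip_pt(q0,y); move_pose(p+[0,0,.11],down(yaw)); command_gripper(.7); movel(p,v=.1)
    command_gripper(0.0); print("handle width mm",get_grip_width()*88)
    n=max(2,int(abs(q1-q0)/.12)); fm=0
    for q in np.linspace(q0,q1,n+1)[1:]:
        movel(grip_pt(q,y),v=.08); f=np.linalg.norm(get_ft_force()); fm=max(f,fm)
    print("max f",fm,"end f",np.round(get_ft_force(),1),"w",get_grip_width()*88)
    command_gripper(.7); movel(grip_pt(q1,y)+[0,0,.12],v=.15)
E
python3 - <<'E'
from h import *
handle(0,1.53)
move_pose([0.40,0.05,0.30],down(PI)); w,c=snap("wrist","w_nest2");s,_=snap("scene","s2")
cv2.imwrite("pics/v2.png",np.vstack([w[180:400,180:500],cv2.resize(s[200:330,170:360],(320,220))])[:,:,::-1])
print(get_time())
E
```

```text
handle width mm 17.574392836567416
max f 4.591616381830884 end f [ 0.3 -0.1  0.2] w 0.3355480211542565
23.775
```

View pics/v2.png

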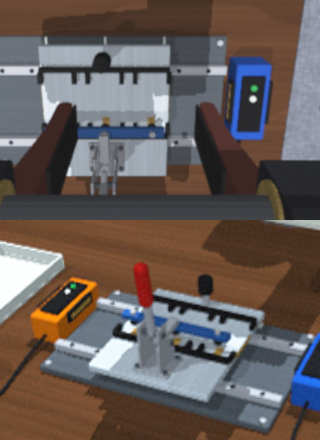

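The handle still stands near upright in the crop, so the fingers slipped off it early. I'll measure where it is now and retry, watching the width.

```bash
cat >> h.py <<'E'
def redm(im): return mask(im,(0,150,90),(6,255,255))|mask(im,(174,150,90),(180,255,255))
def find_handle(y=RIG[1]):
    q=np.array([g for g in np.arange(-.1,1.7,.05)]);P=np.array([grip_pt(v,y)+[0,0,.019] for v in q])
    obs=[]
    for n in("scene","side"):
        im,c=snap(n); u=proj(c,P); m=redm(im); z=np.zeros_like(m)
        for a in u: cv2.circle(z,tuple(int(t) for t in a),16,255,-1)
        b=blobs(m&z,40)
        if b: b=max(b,key=lambda b:b[1]); obs.append((c,b[0])); print(n,b[0].round(1),b[1])
    if len(obs)<2: return None
    p,r=tri(obs); a=np.arctan2(p[0]-RIG[0]-.09,p[2]-.091)+.2
    print("grip",p.round(4),"res",np.round(r,4),"R",np.hypot(p[0]-RIG[0]-.09,p[2]-.091).round(4),"q",a.round(3)); return p,a
E
python3 - <<'E'
from h import *
move_pose([0.40,0.35,0.32],down(PI/2)); find_handle()
E
```

```text
scene [254.5 237.2] 222
side [299.5 195.4] 161
grip [0.6058 0.0078 0.1639] res [0.002 0.002] R 0.0733 q 0.306
```

```bash
python3 - <<'E'
from h import *
s=open('h.py').read().replace("f=np.linalg.norm(get_ft_force()); fm=max(f,fm)","f=np.linalg.norm(get_ft_force()); fm=max(f,fm); w=get_grip_width()*88\n        print(round(q,2),round(f,1),round(w,1),round(get_finger_force(),1),end=' | ')\n        if w<12: print('LOST');break")
open('h.py','w').write(s)
E
python3 - <<'E'
from h import *
handle(.3,1.53); print(get_time())
move_pose([0.40,0.35,0.32],down(PI/2)); find_handle()
E
```

```text
handle width mm 17.696934529926715
0.42 4.9 18.0 30.0 | 0.55 4.2 17.4 30.0 | 0.67 4.5 17.7 30.0 | 0.79 5.6 17.1 30.0 | 0.92 7.4 17.3 30.0 | 1.04 8.2 17.0 30.0 | 1.16 10.0 17.0 30.0 | 1.28 12.0 17.4 30.0 | 1.41 12.5 17.2 30.0 | 1.53 14.6 17.1 30.0 | max f 14.574713399035108 end f [13.8  0.6  4.6] w 17.11715291650606
34.4583
scene [241.5 270.2] 155
side [284.7 205.3] 83
grip [6.559e-01 4.000e-04 1.168e-01] res [0.0002 0.0002] R 0.0634 q 1.352
```

The clamp is open; the pinch held all the way to the end stop. Now I'll locate the pads.

```bash
cat >> h.py <<'E'
HUE={"red":None,"yellow":((20,130,90),(34,255,255)),"green":((40,120,50),(85,255,255))}
def keymask(im,col): return redm(im) if col=="red" else mask(im,*HUE[col])
def locate(col,xy,zf=.003,h=.22,name=None,yaw=PI/2,white=(0,0,205)):
    """camera straight over xy; returns centre xy and port direction angle"""
    t=np.array([np.cos(yaw),np.sin(yaw)])
    move_pose([*(np.array(xy)-.085*t),h],down(yaw)); wait(.1); im,c=snap("wrist",name)
    km=keymask(im,col); pe=proj(c,[*xy,zf+.02])[0]
    near=np.zeros_like(km);cv2.circle(near,tuple(int(v) for v in pe),110,255,-1); km&=near
    kb=[b for b in blobs(km,60)]; 
    if not kb: print(col,"no keys");return None
    kc=np.mean([b[0] for b in kb],0)
    wm=mask(im,white,(180,45,255))&near
    kd=cv2.dilate(km,np.ones((5,5)))
    full=cv2.morphologyEx(wm|kd,cv2.MORPH_OPEN,np.ones((5,5)))
    n,l,s,cc=cv2.connectedComponentsWithStats(full); k=np.bincount(l[(km>0)&(l>0)]).argmax()
    pts=np.argwhere(l==k)[:,::-1].astype(np.float32)
    box=onz(c,cv2.boxPoints(cv2.minAreaRect(pts)),zf+.013)[:,:2]
    kp=np.argwhere(km>0)[:,::-1].astype(np.float32)
    keyw=onz(c,kp,zf+.023)[:,:2]; kcen=keyw.mean(0)
    e1=box[1]-box[0];e2=box[2]-box[1]; L=max(e1,e2,key=np.linalg.norm);W=min(e1,e2,key=np.linalg.norm)
    ctr=box.mean(0); u=np.linalg.svd(keyw-kcen,full_matrices=False)[2][0]
    if u@(ctr-kcen)<0:u=-u
    print(col,"ctr",ctr.round(4),"size",np.linalg.norm(L).round(4),np.linalg.norm(W).round(4),"keys-ctr along,across",((ctr-kcen)@u).round(4),((ctr-kcen)@[-u[1],u[0]]).round(4),"ang",np.degrees(np.arctan2(u[1],u[0])).round(1),"boxang",np.degrees(np.arctan2(L[1],L[0])).round(1),"nkeys",len(kb))
    return ctr,np.arctan2(u[1],u[0])
E
python3 - <<'E'
from h import *
locate("red",(.405,.34),name="p_red"); locate("yellow",(.50,.35),name="p_yel"); print(get_time())
a=cv2.imread("pics/p_red.png")[60:360,170:470];b=cv2.imread("pics/p_yel.png")[60:360,170:470]
cv2.imwrite("pics/p_both.png",np.hstack([a,b]))
E
```

```text
red ctr [0.4356 0.3394] size 0.1527 0.1239 keys-ctr along,across 0.0215 -0.0154 ang 23.6 boxang -0.0 nkeys 3
yellow no keys
37.8917
```

View pics/p_both.png

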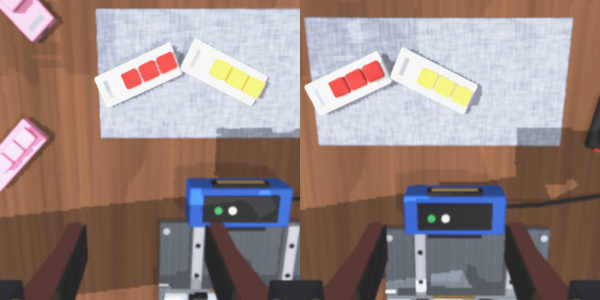

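Both pads lie clear on the mat: red at about (138,75) and yellow at (225,72) in the left crop. I need better thresholds.

```bash
python3 - <<'E'
import cv2,numpy as np
b=cv2.imread("pics/p_both.png");h=cv2.cvtColor(b,cv2.COLOR_BGR2HSV)
for n,(x,y,x2,y2) in dict(mat=(110,15,170,40),mat2=(200,110,280,125),mat3=(500,30,560,60),case=(120,92,135,96)).items():
    p=h[y:y2,x:x2].reshape(-1,3);print(n,p.min(0),np.percentile(p,50,0),p.max(0))
for x,y in[(220,70),(236,77),(430,78),(445,87),(460,95),(205,56),(192,68),(100,85),(120,95),(380,85),(405,60),(440,102)]: print((x,y),h[y,x])
E
```

```text
mat [108  16 203] [111.  21. 229.] [114  34 240]
mat2 [108  14 219] [111.  20. 231.] [113  28 242]
mat3 [106  16 217] [111.  21. 230.] [113  29 241]
case [  0   0 229] [  0.   0. 247.] [102   6 247]
(220, 70) [ 30 115 247]
(236, 77) [ 30 116 247]
(430, 78) [ 30 115 247]
(445, 87) [ 30 115 247]
(460, 95) [ 30 115 247]
(205, 56) [  0   0 247]
(192, 68) [  0   0 247]
(100, 85) [  0   0 247]
(120, 95) [  0   0 247]
(380, 85) [  0   0 247]
(405, 60) [108  17 224]
(440, 102) [ 90   1 247]
```

```bash
sed -i 's/((20,130,90),(34,255,255))/((22,85,90),(36,255,255))/; s/(180,45,255))&near/(180,10,255))\&near/; s/white=(0,0,205)/white=(0,0,170)/' h.py
python3 - <<'E'
from h import *
locate("red",(.405,.34),h=.17); locate("yellow",(.50,.35),h=.17); print(get_time())
E
```

```text
red ctr [0.4273 0.3427] size 0.1407 0.058 keys-ctr along,across 0.015 -0.0092 ang 23.7 boxang 3.9 nkeys 3
yellow ctr [0.4693 0.3448] size 0.1177 0.0535 keys-ctr along,across 0.0277 0.0056 ang 154.2 boxang -7.5 nkeys 2
39.1667
```

```bash
python3 - <<'E'
s=open('h.py').read()
a=s.index("    full=cv2.morph"); 
s=s[:a]+'''    full=wm|kd
    kp=np.argwhere(km>0)[:,::-1].astype(np.float32)
    keyw=onz(c,kp,zf+.024)[:,:2]; lo=cv2.minAreaRect((keyw*1000).astype(np.float32)); kcen=np.array(lo[0])/1000
    u=np.linalg.svd(keyw-keyw.mean(0),full_matrices=False)[2][0]; v=np.array([-u[1],u[0]])
    t=np.arange(-.075,.075,.0005)
    def ext(o,d):
        px=proj(c,np.c_[o+t[:,None]*d,np.full(len(t),zf+.014)]).round().astype(int)
        ok=[0<=x<640 and 0<=y<480 and full[y,x]>0 for x,y in px]; i=j=len(t)//2
        while i>0 and any(ok[max(i-3,0):i]): i-=1
        while j<len(t)-1 and any(ok[j+1:j+4]): j+=1
        return t[i],t[j]
    E=[ext(kcen+o*v,u) for o in(-.007,0,.007)]; e=np.median(E,0)
    A=np.median([ext(kcen+o*u,v) for o in(-.015,0,.015)],0)
    if -e[0]>e[1]: u=-u;v=-v;e=-e[::-1];A=-A[::-1]
    ctr=kcen+u*(12e-3)+0*v
    ce=kcen+u*e.mean()+v*A.mean()
    print(col,"ctr keys",ctr.round(4),"ctr case",ce.round(4),"case ext mm",(e*1000).round(1),(A*1000).round(1),"keyrect",np.round(lo[1],1),"ang",np.degrees(np.arctan2(u[1],u[0])).round(1),"nkeys",len(kb))
    return ctr,ce,np.arctan2(u[1],u[0])
'''
open('h.py','w').write(s)
E
python3 - <<'E'
from h import *
locate("red",(.405,.34),h=.17); locate("yellow",(.495,.35),h=.17); print(get_time())
E
```

```text
red ctr keys [0.3985 0.34  ] ctr case [0.4036 0.3426] case ext mm [-30.   42.5] [-16.5  16. ] keyrect [53.8 15.5] ang -156.4 nkeys 3
yellow ctr keys [0.4863 0.3428] ctr case [0.4918 0.3397] case ext mm [-31.   42.5] [-15.5  16.5] keyrect [16.8 55.1] ang 154.5 nkeys 2
40.3833
```

The keys end 30 mm behind their centre, as the pad's size requires, so the centre is 12 mm ahead of it. Now I'll measure the nests, using a picture rectified at the fence-top plane.

```bash
python3 - <<'E'
from h import *
move_pose([.495,.009-.085,.20],down(PI/2)); wait(.1); im,c=snap("wrist","nest_raw")
xs=np.arange(.43,.62,.0005); ys=np.arange(.12,-.10,-.0005)   # cols x, rows y
X,Y=np.meshgrid(xs,ys); P=np.c_[X.ravel(),Y.ravel(),np.full(X.size,.044)]
u=proj(c,P).astype(np.float32).reshape(*X.shape,2)
o=cv2.remap(im,u[...,0],u[...,1],cv2.INTER_LINEAR); cv2.imwrite("pics/ortho.png",cv2.resize(o,None,fx=1.3,fy=1.3)[:,:,::-1])
np.save("ortho.npy",o)
m=(mask(o,(0,0,0),(180,255,60)))
m=cv2.morphologyEx(m,cv2.MORPH_OPEN,np.ones((5,5)))
for b in blobs(m,40):
    ys_,xs_=np.where(b[2]); print("x %.4f..%.4f y %.4f..%.4f n %d"%(xs[xs_.min()],xs[xs_.max()],ys[ys_.max()],ys[ys_.min()],b[1]))
E
```

```text
x 0.4300..0.6195 y 0.1100..0.1200 n 7667
x 0.4680..0.4710 y 0.1010..0.1040 n 47
x 0.5710..0.5740 y 0.1010..0.1040 n 47
x 0.5360..0.5585 y -0.0770..0.0975 n 5857
x 0.4570..0.4785 y -0.0760..0.0965 n 4980
x 0.5675..0.5775 y 0.0800..0.0930 n 537
x 0.4300..0.4485 y -0.0005..0.0200 n 1353
x 0.5675..0.5770 y 0.0035..0.0165 n 537
x 0.5675..0.5770 y -0.0730..-0.0605 n 500
```

View pics/ortho.png

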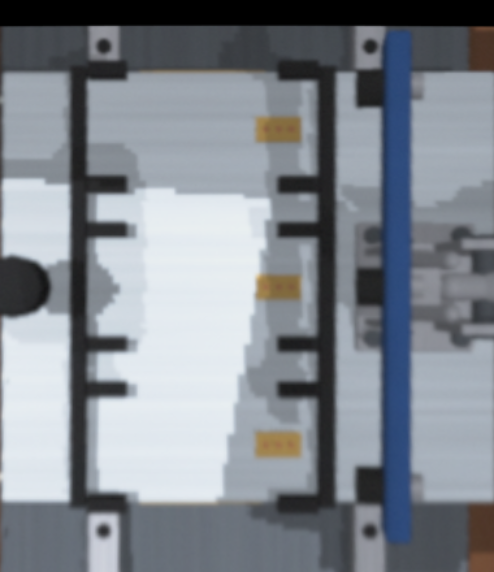

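Nests measured: middle (0.5077, 0.0097), left y 0.0715, right y -0.052. The 62 mm pitch and 90 mm fence gap agree with the given sizes, and yaw is 0. Now I'll lay the red pad in the right nest.

```bash
cat >> h.py <<'E'
NX=.5077; NY=dict(left=.0715,mid=.0097,right=-.052)
def wr(a): return (a+PI)%(2*PI)-PI
def pick(ctr,yaw,zf,op=.57):
    p=np.array([*ctr,zf+.0035]); move_pose(p+[0,0,.10],down(yaw)); command_gripper(op)
    movel(p+[0,0,.03],v=.15); hit=movel(p,v=.04,until_force=8)
    command_gripper(0.0); w=get_grip_width()*88
    print("pick hit",hit,"z",get_tcp_pos()[2],"width",round(w,1)); 
    if w<25: raise SystemExit("missed")
    movel(p+[0,0,.13],v=.15); print("after lift width",round(get_grip_width()*88,1))
    return w
def place(xy,yaw,zf,op=.55,zup=.13):
    p=np.array([*xy,zf+.0035]); move_pose(p+[0,0,zup],down(yaw)); print("carry width",round(get_grip_width()*88,1))
    movel(p+[0,0,.02],v=.12); hit=movel(p-[0,0,.001],v=.03,until_force=6)
    print("place hit",hit,"z",round(get_tcp_pos()[2],4),"f",np.round(get_ft_force(),1),"w",round(get_grip_width()*88,1))
    command_gripper(op); movel(p+[0,0,zup],v=.2)
E
python3 - <<'E'
from h import *
r=locate("red",(.3985,.34),h=.17); 
pick(r[0],wr(r[2]+PI),.003)
place((NX,NY["right"]),PI,.036)
locate("red",(NX,NY["right"]),zf=.036,h=.2,name="n1"); print(get_time())
E
```

```text
red ctr keys [0.3984 0.3399] ctr case [0.4034 0.3424] case ext mm [-30.  43.] [-16.5  16. ] keyrect [53.8 15.4] ang -156.2 nkeys 3
pick hit False z 0.0067004203681698266 width 32.0
after lift width 31.6
carry width 31.4
place hit True z 0.0396 f [ 0.4 -1.   5.5] w 32.1
red ctr keys [ 0.5066 -0.0511] ctr case [ 0.5008 -0.0509] case ext mm [-29.5  42. ] [-15.5  16. ] keyrect [53.5 15.1] ang -0.1 nkeys 3
55.2167
```

Red is seated within about 1 mm and at 0°. Next is yellow, into the left nest.

```bash
python3 - <<'E'
from h import *
r=locate("yellow",(.4863,.3428),h=.17); 
if r is None: raise SystemExit
pick(r[0],wr(r[2]),.003)
place((NX,NY["left"]),0,.036)
locate("yellow",(NX,NY["left"]),zf=.036,h=.2); print(get_time())
move_pose([.495,.009-.085,.22],down(PI/2)); wait(.1); im,c=snap("wrist","n2")
E
```

```text
yellow ctr keys [0.4865 0.3428] ctr case [0.4915 0.3399] case ext mm [-31.   43.5] [-15.5  16.5] keyrect [16.6 54.9] ang 154.4 nkeys 3
pick hit False z 0.006730318757655434 width 31.9
after lift width 31.8
carry width 31.5
place hit True z 0.0396 f [-0.6  0.   5.8] w 31.8
yellow ctr keys [0.506  0.0722] ctr case [0.4997 0.0697] case ext mm [-30.5  42. ] [-15.5  10.5] keyrect [16.7 55.2] ang -0.1 nkeys 3
67.5917
```

View pics/n2.png

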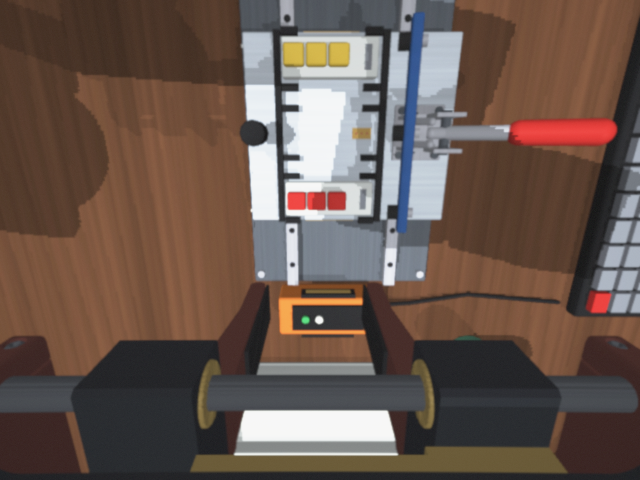

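Both pads sit flat between their fences, keys up with ports towards the clamp: yellow at (315,54), red at (316,200). The handle lies fully open at (565,131). Now I'll shut the clamp.

```bash
python3 - <<'E'
from h import *
handle(1.48,-.03,y=.0097); print(get_time())
move_pose([0.40,0.35,0.32],down(PI/2)); find_handle(.0097)
E
```

```text
handle width mm 17.388377397004426
1.35 5.2 17.7 30.0 | 1.23 8.6 17.3 30.0 | 1.1 12.2 17.4 30.0 | 0.98 13.1 17.6 30.0 | 0.85 15.1 17.8 30.0 | 0.73 15.9 17.8 30.0 | 0.6 15.9 17.4 30.0 | 0.47 12.7 17.3 30.0 | 0.35 6.6 17.0 30.0 | 0.22 3.2 17.5 30.0 | 0.1 7.1 17.6 30.0 | -0.03 12.4 15.5 28.2 | max f 15.91963466855903 end f [ 1.4 -0.9 12.3] w 15.515888631093294
76.9333
scene [257.8 236.7] 279
side [302.7 198.1] 128
grip [0.5958 0.0093 0.1598] res [0.0017 0.0017] R 0.0689 q 0.168
```

The grip slid at the last step, with the handle at about q≈0.15. I'll push it shut from behind with closed fingers.

```bash
python3 - <<'E'
from h import *
y=.0097
move_pose([.645,y,.26],down(PI)); command_gripper(0.0)
movel([.645,y,.150])
print(movel([.595,y,.150],v=.04,until_force=45),get_tcp_pos(),get_ft_force())
print(movel([.585,y,.150],v=.02,until_force=25),get_tcp_pos(),get_ft_force())
movel([.645,y,.150]);movel([.645,y,.26])
move_pose([0.40,0.35,0.32],down(PI/2)); find_handle(y); print(get_time())
s=read_camera("scene");d=read_camera("side")
cv2.imwrite("pics/cl.png",np.hstack([cv2.resize(s[205:315,190:330],(392,308)),cv2.resize(d[160:270,250:390],(392,308))])[:,:,::-1])
E
```

```text
False [0.6043382  0.00960791 0.15235544] [ 28.68826877   0.1952761  -13.17001063]
True [0.60504407 0.00955893 0.15422696] [ 5.62075194 -0.10549854  0.4450784 ]
scene [259.9 235.2] 297
side [308.4 198.2] 113
grip [0.5835 0.0059 0.1584] res [0.0011 0.0011] R 0.0689 q -0.011
88.0333
```

View pics/cl.png

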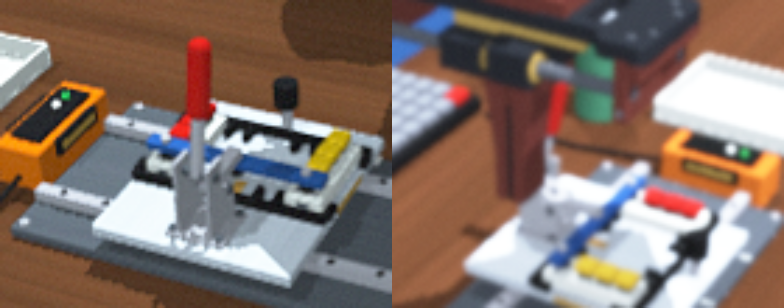

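The clamp is shut: the bar rests on both pads' bands, the finger contact position fits q≈0, and the red handle leans towards the robot at (200,75). Now I'll run the sled to the docks.

```bash
python3 - <<'E'
from h import *
x=.441; y=.0097; z=.052
move_pose([x,y,.16],down(PI)); command_gripper(.6); movel([x,y,z]); command_gripper(0.0)
print("w",get_grip_width()*88)
def go(yt,yover):
    movel([x,yt,z],v=.06); h=movel([x,yover,z],v=.02,until_force=15)
    print(h,get_tcp_pos().round(4) if hasattr(get_tcp_pos(),'round') else get_tcp_pos(),np.round(get_ft_force(),1),"w",get_grip_width()*88)
go(y+.079,y+.084); command_gripper(.4); wait(2.6)
i,c=snap("wrist","dk1"); s,_=snap("scene","dk1s"); command_gripper(0.0); print("regrip",get_tcp_pos()[1],get_grip_width()*88,get_time())
go(y-.079,y-.084); command_gripper(.4); wait(2.6)
s2,_=snap("scene","dk2s"); command_gripper(0.0); print("regrip",get_grip_width()*88,get_time())
movel([x,y,z],v=.06); command_gripper(.6); wait(.3); movel([x,y,.16])
print(get_time()); s3,_=snap("scene","dk3s")
cv2.imwrite("pics/dk.png",np.hstack([t[200:330,150:400] for t in(s,s2,s3)])[:,:,::-1])
E
```

```text
w 21.362619108370552
True [0.4412 0.0904 0.0523] [-0.4 -4.2  4.7] w 21.35002803525631
regrip 0.0904136080975709 21.0098706008876 97.7083
False [ 0.4408 -0.0736  0.052 ] [-2.3  3.8  5.3] w 21.342953007968077
regrip 21.317503182786137 104.4
107.7833
```

View pics/dk.png

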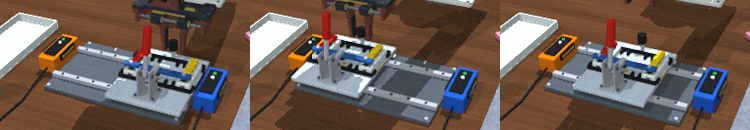

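The three frames show the sled at the blue dock, then at the orange dock, then back in the middle with the clamp still shut. Now I'll open the clamp: push it past dead centre, then pinch and lead.

```bash
python3 - <<'E'
from h import *
y=.0097
move_pose([.535,y,.26],down(PI)); command_gripper(0.0); movel([.535,y,.152])
print(movel([.592,y,.152],v=.05,until_force=60),get_tcp_pos(),np.round(get_ft_force(),1))
movel([.55,y,.152]); movel([.55,y,.26])
r=find_handle(y)
q=.36 if r is None else r[1]
handle(min(q,.5),1.54,y=y); print(get_time())
move_pose([0.40,0.35,0.30],down(PI/2)); find_handle(y)
E
```

```text
False [0.59188562 0.00963201 0.15191898] [-3.  -1.7  1.6]
scene [255.  240.8] 266
side [296.6 193.1] 192
grip [0.6142 0.0113 0.1655] res [0.0022 0.0022] R 0.0762 q 0.414
handle width mm 17.651594185723766
0.54 5.4 17.1 30.0 | 0.66 4.5 17.3 30.0 | 0.79 5.8 17.3 30.0 | 0.91 7.0 17.1 30.0 | 1.04 8.3 17.4 30.0 | 1.16 8.5 17.0 30.0 | 1.29 11.3 17.2 30.0 | 1.41 11.7 17.4 30.0 | 1.54 13.5 17.1 30.0 | max f 13.482694598551651 end f [12.7 -0.8  4.4] w 17.09922361471854
120.575
scene [241.9 270.9] 157
side [284.6 205.9] 79
grip [0.6559 0.001  0.1152] res [0. 0.] R 0.0627 q 1.375
```

```bash
python3 - <<'E'
from h import *
y=.0097
move_pose([.672,y,.18],down(PI)); command_gripper(0.0)
print("press",movel([.672,y,.105],v=.04,until_force=10),np.round(get_tcp_pos(),4)); movel([.672,y,.18])
move_pose([.49,-.43,.27],down(PI/2)); wait(.1); im,c=snap("wrist","tray")
m=mask(im,(0,0,165),(180,25,255)); m=cv2.morphologyEx(m,cv2.MORPH_CLOSE,np.ones((9,9)))
for b in sorted(blobs(m,2000),key=lambda b:-b[1])[:3]:
    r=cv2.minAreaRect(np.argwhere(b[2])[:,::-1].astype(np.float32)); B=onz(c,cv2.boxPoints(r),.024)[:,:2]
    print(b[0].round(0),b[1],B.round(3).tolist(),B.mean(0).round(4),[np.linalg.norm(B[1]-B[0]).round(3),np.linalg.norm(B[2]-B[1]).round(3)])
print(get_time())
E
```

```text
press True [0.6726 0.0097 0.1227]
[327. 128.] 25283 [[0.379, -0.277], [0.621, -0.277], [0.635, -0.405], [0.367, -0.406]] [ 0.5004 -0.3412] [np.float64(0.241), np.float64(0.13)]
129.3833
```

The handle is fully open (press contact at z 0.123). The tray centre is (0.500, -0.341), and its size matches 250×130. Now I'll unload.

```bash
python3 - <<'E'
from h import *
for col,nest,tx in(("red","right",.445),("yellow","left",.515)):
    r=locate(col,(NX,NY[nest]),zf=.036,h=.2)
    if abs(r[0][0]-NX)>.006 or abs(r[0][1]-NY[nest])>.006: raise SystemExit("odd")
    pick(r[0],PI+wr(r[2]),.036); place((tx,-.341),PI/2,.004); print(get_time())
move_pose([.47,-.43,.27],down(PI/2)); wait(.1); w,_=snap("wrist","fin_w")
move_pose([.30,.25,.35],down(PI/2)); s,_=snap("scene","fin_s"); find_handle(.0097)
cv2.imwrite("pics/fin.png",np.hstack([w[0:330,130:530],cv2.resize(s[190:330,90:270],(400,330))])[:,:,::-1]); print(get_time())
E
```

```text
red ctr keys [ 0.5068 -0.0507] ctr case [ 0.5005 -0.0537] case ext mm [-30.   41.5] [-22.5  16.5] keyrect [14.3 53.8] ang 0.2 nkeys 3
pick hit False z 0.03971103161839466 width 31.5
after lift width 32.3
carry width 31.8
place hit True z 0.0076 f [ 0.2 -0.1  4.2] w 31.7
139.95
yellow ctr keys [0.5061 0.073 ] ctr case [0.4998 0.0705] case ext mm [-30.5  42. ] [-15.  10.] keyrect [15.8 55.3] ang -0.1 nkeys 3
pick hit False z 0.039705038630428055 width 31.9
after lift width 31.5
carry width 32.0
place hit True z 0.0076 f [1.1 0.9 4.9] w 31.9
150.3833
scene [241.5 278.1] 166
side [277.7 206.5] 178
grip [0.6724 0.0087 0.1119] res [0.0005 0.0005] R 0.0773 q 1.498
153.8833
```

View pics/fin.png

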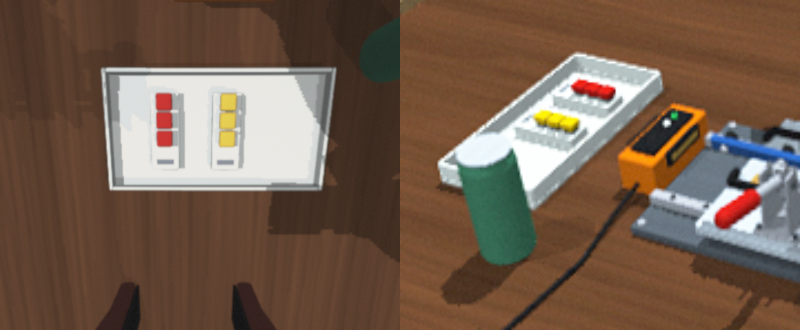

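Both pads lie flat, keys up, in the tray: red at (165,130), yellow at (228,130). The handle is at q≈1.50, the can is standing, and the arm is clear.

```bash
python3 -c "
from station import *
print(job_done())"
```

```text
the job is handed in; nothing more can be done
None
```

I ran the red and yellow pads (green was absent) clamped through the blue dock and then the orange dock, set both flat, keys up, in the tray, left the sled in the middle with the clamp open, and handed the job in at about 154 s.

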